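Load a brass bush in its nest and lock it with the taper pin from a keeper hook

ROBOT

A 6-joint arm with a two-finger parallel gripper is mounted at the origin on a cart in front of the work surface, level with it; the furniture and walls round the work are solid. World frame = base frame: x ahead of the robot, y to its left, z up, the work surface at z = 0. Lengths are in m, angles in rad, forces in N, time in s.
With the tool pointing down it reaches from about 0.4 to 0.825 m from the base axis. Payload 7 kg.
Tool frame: the origin (TCP) lies between the finger pads; the fingertips stand 22 mm ahead of it and the grasp point (between the pads) lies 3 mm ahead of it (tip_reach is the z of the fingertips in the tool frame, in m); z points along the fingers, y is the line along which they close (so a half turn about z gives the same grasp; the last joint's range is limited). The gripper opens to 85 mm and grips with 20 to 120 N. Pads are 22 mm wide; open, the fingers measure 114 mm over their backs; the gripper's body (76 mm by 85 mm) begins 54 mm behind the grasp point. The pads swing forward as they close: fully open they stand 13 mm farther back than shut.
Start: joints at [-0.869, 0.359, 0.012, 0, -1.224, -0.288], TCP at [0.271, -0.618, 0.233] pointing down, gripper open.
Joint ranges: [-3.07, 3.07], [-1.43, 2.12], [-1.02, 1.25], [-3.03, 1.67], [-3.05, -0], [-3.03, 3.03]. Speed limits (rad/s): [2.39, 2.39, 3.01, 3.14, 3.14, 3.14].

INTERFACE

Orientations are given as a 3x3 rotation matrix whose columns are the frame's x, y, z axes.
In Python, from plant import read_state, grab_frame, camera_model, close_job, tip_reach gives the robot as it stands. The module is installed in compiled form; this text tells all that it offers.
- The arm moves only by the tool send_rows, never from a script. Its arguments are lists of equal length, an entry for each row: "slide": the shift along the tool's x, y, z in units of 300 mm (1.0 is 300 mm), a list of three; "turn": the turn, a rotation vector about the tool's x, y, z in units of pi rad (1.0 is pi rad), a list of three; "grip": the closure, from 0 (fully open) to 1 (shut). A call has 1 to 10 rows; each row shifts and turns the commanded pose from where the row before left it, along the tool's axes as they then stand; what a row does not reach is not made up. A row lasts 1/12 s, in which the tool goes at most 41.7 mm and 7.16 degrees, less where a joint would pass 70% of its speed; a pose out of reach is approached as far as the arm can. A call with a number of a shift or a turn outside -1 to 1 is refused whole. A call with a gripper value outside its range is refused whole. The fingers move at their own pace and stop on an object; "grip_force" is the grip in N (left out, the last holds). Time passes only in rows, so rows that do not move let the fingers close. It gives the time, the measured TCP pose, the force, the opening and the grip force at its end, in the units of the state.
- read_state(): the state, without advancing time (a new reading comes with each control period).
- grab_frame(name): name is "side" or "top"; returns (picture, depth): 420x560x3 uint8, red, green, blue; 420x560 float32, m along the optical axis (not along the pixel's ray), 0 where there is no reading.
- camera_model(name): a dict with "fx", "fy", "cx", "cy" (pixels), "position" and "orientation" of the camera in the world. Camera axes: x right, y down, z forward; pixel columns grow to the right and rows downward; lengths in m; the calibration is good to about 2 mm. A picture is of the moment at which its call begins. camera_model takes no time and is no camera call.
- close_job(): hands the job in; it is judged then, once.
The state is a dict: "t": time; "joint_positions": joint angles; "joint_vel": joint speeds; "tau": joint torques, N m; "position": TCP position; "ee_rot": TCP orientation; "ft_force": force on the tool from outside, world axes, zero at the start; "moment": the same for the moment, N m; "finger_gap": opening from 0.0 (shut) to 1.0 (fully open); "gripper_force": force on a finger pad.
Only numpy, scipy, OpenCV 4.12 (cv2) and the standard library are available. Lean on these libraries where they do the work, as an engineer would, in place of code of your own. Each camera call takes 0.05 s, during which the arm holds its last target. There are 200 camera calls.

TASK

Get the nest ready for welding: stand the brass bush upright in the recess of the bush nest. Then press open the sprung keeper of the hook on which the red-handled locating pin hangs, lift that pin off its hook and push it down through the bush until its taper sits fully home in the bush's bore. Leave the black-handled pin hanging behind its shut keeper, do not disturb the other things on the bench, and let go of everything.

Things in the scene. Friction and masses are not known exactly. Their poses are not given: they have to be found in the camera images.
- brass_bush_center (a point): centre (half-way up) of the loose brass-coloured bush, a plain tube 30 mm in outer diameter, 50 mm tall, bore 16 mm right through, standing upright; z is its axis. It stands in a row with two grey steel bushes, and which place is whose changes
- steel_bush_center (a point): centre of a grey steel bush, 34 mm in diameter, 42 mm tall; a bystander that stands fast
- short_bush_center (a point): centre of a grey steel bush, 36 mm in diameter, 30 mm tall; a bystander that stands fast
- nest_floor (a point): centre of the floor of the recess in the bush nest, 22 mm above the bench. The nest is a fixed square steel block, 76 x 76 mm, 28 mm high, with two bolted lugs; the round recess in its top is 34 mm in diameter and 6 mm deep with a 2.5 mm lead-in chamfer, and a 15 mm pin hole goes on down through the block from the middle of its floor. z up
- red_pin_handle (a point): middle of the red handle of the wanted locating pin, on its axis; z points up the pin. Handle 21 mm in diameter, from 22 mm below this point to 26 mm above it. The pin (0.18 kg) hangs in one of the two forks by its steel collar, handle upright above the fork. Pin home, its taper in the bore of the nested bush: this point is 98 mm above the nest floor
- black_pin_handle (a point): middle of the black handle of the other pin, which hangs in the other fork; same handle, neck and collar, shank 15 mm thick and 50 mm long. To be left alone
- left_hook_seat (a point): seat of the left (+y) hook of the grey pin rack (foot plate 100 x 170 x 10 mm, hooks 110 mm apart): where the underside of the pin's collar rests on the fork's two arms, mid-way between them, 125 mm above the bench. Arms 23 mm apart, their front tips turn up 7 mm. x points from the fork's open mouth back to its post, y to the rack's left, z up
- right_hook_seat (a point): seat of the right (-y) hook of the pin rack, made like the left one
- left_keeper_tab (a point): centre of the top face of the left keeper's yellow press tab, 50 (y) x 18 mm, 55 mm from the hinge. Shut: 9 mm above the hook seat and 60 mm behind it (along the rack's x), sloping up and back by 0.4 rad. Fully open: it has gone down 43 mm. Free below it to the foot plate; the post ends 20 mm in front of it
- right_keeper_tab (a point): right hook: the same point of the right keeper's press tab
- left_keeper (a joint): left keeper's hinge, rad: 0 shut, 0.8 open. Over-centre spring: about 4 N at the tab at first, less further down; past 0.42 (tab about 23 mm down) it snaps open by itself and stays open. Shut, its two noses lie over the hanging pin's collar, so that the pin cannot be lifted; pulling the pin does not open it
- right_keeper (a joint): right hook's keeper hinge, made like the left one
- dip_tin: blue and white round tin, 60 mm in diameter, 42 mm tall, origin under its centre; a bystander
- spray_can: white spray can with a red cap, 53 mm in diameter, 194 mm tall, origin under its centre; a bystander
- red_pin_tip (a point): lower end of the red pin, 116 mm below the handle point. From here up: a shank 12 mm in diameter, 62 mm long, with a 9 mm tapered nose; a taper from 12 to 20 mm over 10 mm; a neck 20 mm in diameter, 10 mm long; the collar, 36 mm in diameter, 6 mm thick, whose underside is 34 mm below the handle point

How it is judged:
By the outcome, as a careful person would: the job done as asked, in the order asked, and still so for the second after the job is handed in, with the robot touching nothing.
It also fails if it takes over 64 s, if anything falls off the work surface, if the arm or the gripper's body presses on something with over 40 N, if the wrist force passes 120 N, or if a joint passes its speed limit or range.

## Working session

There is one attempt and no reset: what is moved stays moved. The work goes in short steps, Python scripts to look and compute and a tool call to move; the robot and the scene stay as the last step left them, time stands still between calls to the robot, and variables do not carry over. Pictures are saved under pics/ and viewed, at most 10 in all, crops included, and the job is handed in when it is done.

Besides the shell and the picture viewer there is one more tool, called after ">>>" as name(argument=value, ...), one argument or row to a line, values as JSON. send_rows: Moves the arm, as the interface text tells. Shifts and turns lie within -1 to 1; 1 stands for 300 mm of shift or pi rad of turn. Its arguments: {"type":"object","properties":{"slide":{"type":"array","items":{"type":"array","items":{"type":"number"}}},"turn":{"type":"array","items":{"type":"array","items":{"type":"number"}}},"grip":{"type":"array","items":{"type":"number"}},"grip_force":{"type":"number"}},"required":["slide","turn","grip"]}

```bash
mkdir -p pics; cat > h.py <<'E'
import numpy as np, cv2
from plant import *
def cloud(name):
    im,d=grab_frame(name); m=camera_model(name)
    v,u=np.mgrid[:420,:560]
    p=np.stack([(u-m['cx'])/m['fx']*d,(v-m['cy'])/m['fy']*d,d],-1)
    P=p@np.array(m['orientation']).T+np.array(m['position'])
    P[d==0]=np.nan
    return im,P
E
python3 - <<'E'
from h import *
s=read_state();print(s['t'],s['position'],np.round(s['ee_rot'],3),tip_reach,s['finger_gap'])
for n in('side','top'):
    im,P=cloud(n);cv2.imwrite(f'pics/{n}0.png',im[:,:,::-1]);np.savez(f'{n}0.npz',im=im,P=P)
    m=camera_model(n);print(n,m['fx'],m['position'],np.round(m['orientation'],3).tolist())
a=cv2.imread('pics/side0.png');b=cv2.imread('pics/top0.png')
E
```

```text
0.0 [ 0.27119953 -0.61760169  0.23157873] [[-0.916 -0.402 -0.001]
 [-0.402  0.916  0.001]
 [ 0.     0.002 -1.   ]] 0.022 0.999963064619767
side 436.14378941502827 [0.04208468 0.78153388 0.75678265] [[-0.853, -0.3, 0.427], [-0.522, 0.487, -0.7], [0.002, -0.82, -0.573]]
top 427.98631441310516 [0.39284657 0.01158747 1.26740914] [[0.02, -0.994, 0.105], [-1.0, -0.02, -0.001], [0.003, -0.105, -0.994]]
```

View pics/side0.png

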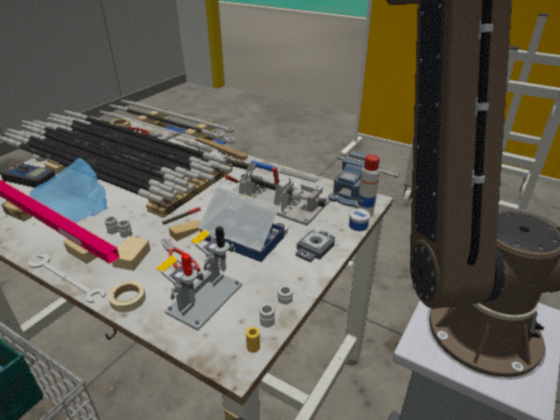

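View pics/top0.png

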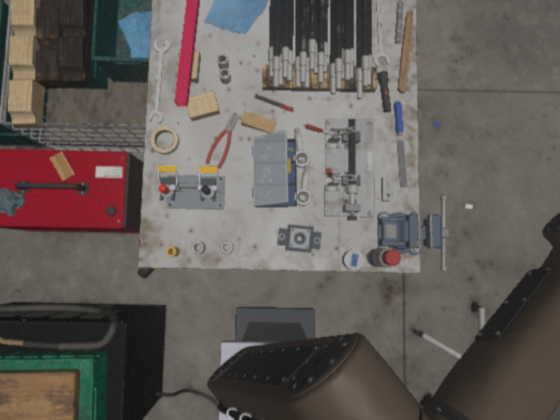

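The side view shows the brass bush at (253,338), the nest at (316,244), the red pin at (187,262), the black pin at (220,238) and the yellow tabs behind them. In the top view: brass (172,252), nest (299,238), red handle (165,188), black (207,190), tabs (167,168) and (205,168). So the red pin hangs on the left (+y) hook, and the rack's x points about +x.

```bash
python3 - <<'E'
from h import *
for n in('top','side'):
    z=np.load(n+'0.npz');im=z['im'];P=z['P']
    hsv=cv2.cvtColor(im,cv2.COLOR_RGB2HSV).astype(int);H,S,V=[hsv[...,i] for i in range(3)]
    r=np.zeros((420,560),bool)
    if n=='top': r[150:265,145:330]=1
    else: r[215:365,140:345]=1
    masks=dict(yel=(H>18)&(H<30)&(S>170)&(P[...,2]>.09),red=((H<6)|(H>174))&(S>150)&(P[...,2]>.1),brass=(H>12)&(H<26)&(S>130)&(P[...,2]<.07)&(P[...,2]>.02),blk=(V<50)&(P[...,2]>.13))
    for k,m in masks.items():
        N,L,st,c=cv2.connectedComponentsWithStats((m&r).astype(np.uint8))
        for i in range(1,N):
            if st[i,4]>12:
                p=P[L==i];print(n,k,st[i].tolist(),'med',np.round(np.nanmedian(p,0),4),'min',np.round(np.nanmin(p,0),4),'max',np.round(np.nanmax(p,0),4))
    # grey regions: heights
    for k,lo,hi in(('rackplate',.006,.014),('nest',.024,.034)):
        m=r&(P[...,2]>lo)&(P[...,2]<hi)
        N,L,st,c=cv2.connectedComponentsWithStats(m.astype(np.uint8))
        for i in range(1,N):
            if st[i,4]>150:
                q=P[L==i][:,:2].astype(np.float32);print(n,k,st[i].tolist(),np.round(cv2.minAreaRect(q)[0],4),cv2.minAreaRect(q)[1:],)
im=np.load('top0.npz')['im'];sd=np.load('side0.npz')['im']
a=cv2.resize(im[150:270,150:330],None,fx=4,fy=4,interpolation=cv2.INTER_CUBIC);cv2.imwrite('pics/ct.png',a[:,:,::-1])
b=cv2.resize(sd[220:360,150:350],None,fx=4,fy=4,interpolation=cv2.INTER_CUBIC);cv2.imwrite('pics/cs.png',b[:,:,::-1])
E
```

```text
top yel [159, 167, 17, 4, 65] med [0.6278 0.3024 0.1346] min [0.6229 0.281  0.1297] max [0.6321 0.324  0.1414]
top yel [200, 168, 16, 3, 46] med [0.6282 0.1935 0.1344] min [0.6248 0.1731 0.1284] max [0.6317 0.2143 0.1398]
top red [159, 185, 10, 8, 49] med [0.5657 0.2978 0.1816] min [0.5584 0.2915 0.1469] max [0.5745 0.3095 0.186 ]
top brass [167, 247, 10, 9, 45] med [0.4074 0.3009 0.0493] min [0.3963 0.2895 0.023 ] max [0.4189 0.3146 0.0573]
top rackplate [167, 176, 58, 34, 795] [0.5843 0.2467] ((0.09935035556554794, 0.16832607984542847), 0.03994467854499817)
top nest [287, 225, 24, 25, 266] [ 0.4545 -0.0631] ((0.06716340780258179, 0.06813754886388779), 84.24954986572266)
side yel [192, 231, 17, 12, 101] med [0.6257 0.1925 0.1337] min [0.6174 0.172  0.1289] max [0.6335 0.2186 0.1383]
side yel [157, 256, 20, 15, 127] med [0.6249 0.3027 0.134 ] min [0.6173 0.2816 0.1287] max [0.6346 0.3282 0.1381]
side red [182, 253, 10, 22, 177] med [0.5605 0.3079 0.1663] min [0.5541 0.2979 0.1352] max [0.5737 0.3135 0.1841]
side brass [246, 327, 13, 20, 211] med [0.4019 0.3103 0.0422] min [0.3907 0.2913 0.0201] max [0.4171 0.3188 0.052 ]
side blk [216, 228, 9, 19, 127] med [0.5604 0.1994 0.162 ] min [0.5551 0.1904 0.1373] max [0.57   0.2049 0.1833]
side rackplate [161, 238, 25, 19, 154] [0.7823 0.1577] ((0.0379379577934742, 0.1002151146531105), 75.77670288085938)
side rackplate [296, 246, 33, 15, 167] [ 0.4409 -0.0217] ((0.08411108702421188, 0.053443945944309235), 24.01648712158203)
side rackplate [165, 275, 78, 54, 1542] [0.5827 0.2488] ((0.10051468759775162, 0.1705939918756485), 0.0392991341650486)
side nest [226, 228, 59, 28, 176] [0.5674 0.0366] ((0.1648302972316742, 0.08343420922756195), 50.151309967041016)
side nest [302, 231, 28, 18, 217] [ 0.4512 -0.0615] ((0.060288432985544205, 0.05816439911723137), 85.0771484375)
```

View pics/ct.png

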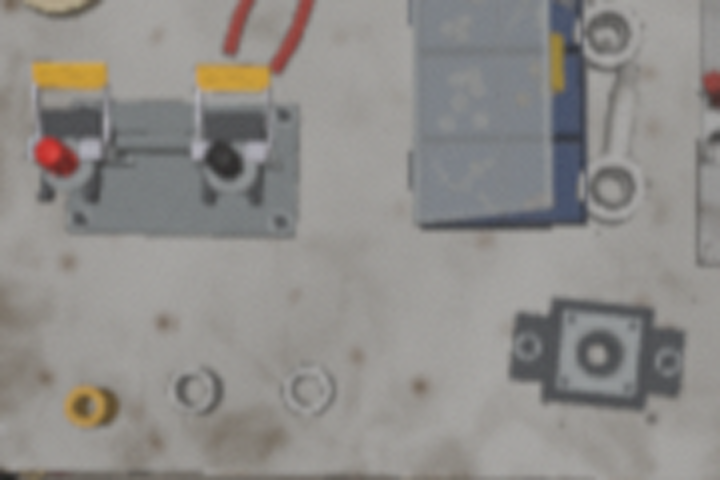

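View pics/cs.png

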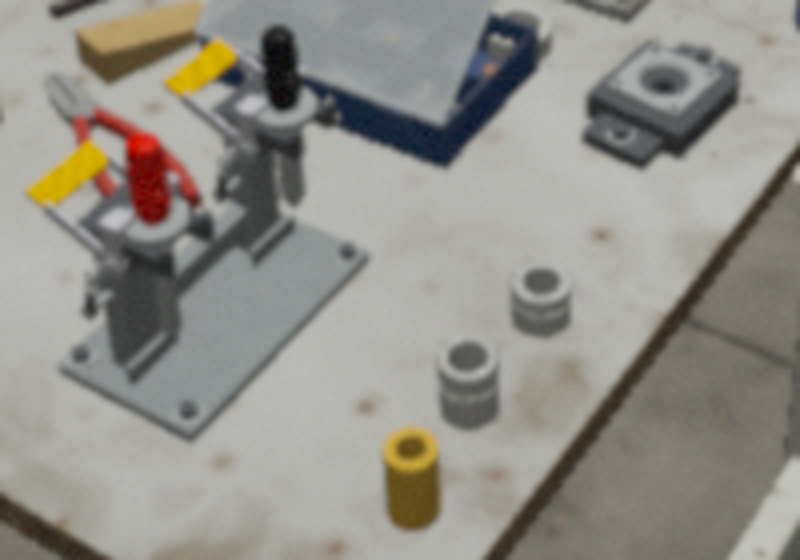

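The crops confirm the layout. I'll refine the brass, nest and handle centres, and lift and align the tool at the same time.

```bash
python3 - <<'E'
from h import *
from scipy.optimize import least_squares
def ray(n,u,v,z):
    m=camera_model(n);d=np.array(m['orientation'])@[(u-m['cx'])/m['fx'],(v-m['cy'])/m['fy'],1];p=np.array(m['position']);return p+d*(z-p[2])/d[2]
T=np.load('top0.npz');S=np.load('side0.npz')
for n,Z in(('top',T),('side',S)):
    im,P=Z['im'],Z['P'];h=cv2.cvtColor(im,cv2.COLOR_RGB2HSV).astype(int)
    # brass: bounding of top face by colour & depth
    g=np.linalg.norm(P[...,:2]-[.405,.302],axis=-1)<.03
    m=g&(P[...,2]>.043)&(h[...,1]>110);v,u=np.nonzero(m)
    print(n,'brass top',np.round(np.mean(P[m],0),4),ray(n,u.mean(),v.mean(),.05))
    for c,y in(('L',.303),('R',.193)):
        g=(np.linalg.norm(P[...,:2]-[.566,y],axis=-1)<.025)&(P[...,2]>.140)&(P[...,2]<.186)
        q=P[g];f=least_squares(lambda a:np.hypot(q[:,0]-a[0],q[:,1]-a[1])-.0105,[.566,y],loss='soft_l1',f_scale=.002)
        t=P[g&(P[...,2]>.180)]
        print(n,c,'handle side-fit',np.round(f.x,4),'top mean',np.round(t.mean(0),4),len(t))
    # nest top face: contour bright square + recess
    g=(np.linalg.norm(P[...,:2]-[.453,-.062],axis=-1)<.035)
    m=g&(h[...,2]<105)&(np.linalg.norm(P[...,:2]-[.453,-.062],axis=-1)<.024);v,u=np.nonzero(m)
    print(n,'nest dark',len(u),ray(n,u.mean(),v.mean(),.028))
    cx={'top':(300,238.25),'side':(150+662/4,220+80/4)}[n];print('  eye',ray(n,*cx,.028))
    print(n,'eye brass',ray(n,*{'top':(150+90/4,150+407/4),'side':(150+412/4,220+451/4)}[n],.05))
    pl=P[(np.linalg.norm(P[...,:2]-[.453,-.062],axis=-1)<.036)&(P[...,2]>.02)&(P[...,2]<.035)];print('  nestz',np.nanmedian(pl[:,2]))
E
```

```text
top brass top [0.4079 0.3012 0.0493] [0.40785547 0.30102423 0.05      ]
top L handle side-fit [0.5675 0.3032] top mean [0.5662 0.3006 0.1828] 37
top R handle side-fit [0.569  0.1914] top mean [0.5661 0.1929 0.1823] 34
top nest dark 72 [ 0.45319498 -0.06394819  0.028     ]
  eye [ 0.45203706 -0.06432591  0.028     ]
top eye brass [0.40557441 0.29749978 0.05      ]
  nestz 0.02551507205396364
side brass top [0.4046 0.306  0.0483] [0.40365693 0.30719658 0.05      ]
side L handle side-fit [0.5672 0.3019] top mean [0.5651 0.3043 0.1825] 43
side R handle side-fit [0.5668 0.1921] top mean [0.5647 0.1939 0.1825] 34
side nest dark 47 [ 0.45025443 -0.05950374  0.028     ]
  eye [ 0.44973227 -0.05796646  0.028     ]
side eye brass [0.40234778 0.30582632 0.05      ]
  nestz 0.025899751444161456
```

>>> send_rows(
  slide=[
    [0, 0, -0.03],
    [0, 0, -0.03],
    [0, 0, -0.03],
    [0, 0, -0.03],
    [0, 0, -0.03],
    [0, 0, -0.03],
    [0, 0, -0.03],
    [0, 0, -0.03],
    [0, 0, -0.03],
    [0, 0, -0.03],
  ],
  turn=[
    [0, 0, -0.0368],
    [0, 0, -0.0368],
    [0, 0, -0.0368],
    [0, 0, -0.0368],
    [0, 0, -0.0368],
    [0, 0, -0.0368],
    [0, 0, -0.0368],
    [0, 0, -0.0368],
    [0, 0, -0.0368],
    [0, 0, -0.0368],
  ],
  grip=[0, 0, 0, 0, 0, 0, 0, 0, 0, 0],
)

```text
t: 0.93
position: [0.2713, -0.6178, 0.3224]
ee_rot: [[0.005, -1.0, -0.0], [-1.0, -0.005, 0.001], [-0.001, 0.0, -1.0]]
ft_force: [-0.3, -0.6, 1.2]
finger_gap: 1.001
gripper_force: 0.0
```

>>> send_rows(
  slide=[
    [-0.106, -0.0767, 0],
    [-0.106, -0.0767, 0],
    [-0.106, -0.0767, 0],
    [-0.106, -0.0767, 0],
    [-0.106, -0.0767, 0],
    [-0.106, -0.0767, 0],
    [-0.106, -0.0767, 0],
    [-0.106, -0.0767, 0],
    [-0.106, -0.0767, 0],
    [-0.106, -0.0767, 0],
  ],
  turn=[
    [0, 0, 0],
    [0, 0, 0],
    [0, 0, 0],
    [0, 0, 0],
    [0, 0, 0],
    [0, 0, 0],
    [0, 0, 0],
    [0, 0, 0],
    [0, 0, 0],
    [0, 0, 0],
  ],
  grip=[0, 0, 0, 0, 0, 0, 0, 0, 0, 0],
)

```text
t: 1.77
position: [0.5024, -0.2983, 0.3224]
ee_rot: [[-0.001, -1.0, -0.0], [-1.0, 0.001, 0.0], [-0.0, 0.0, -1.0]]
ft_force: [1.1, -0.5, -0.2]
finger_gap: 1.0
gripper_force: 0.0
```

>>> send_rows(
  slide=[
    [-0.133, 0, 0],
    [-0.133, 0, 0],
    [-0.133, 0, 0],
    [-0.133, 0, 0],
    [-0.133, 0, 0],
    [-0.133, 0, 0],
    [-0.133, 0, 0],
    [-0.133, 0, 0],
    [-0.133, 0, 0],
    [-0.133, 0, 0],
  ],
  turn=[
    [0, 0, 0],
    [0, 0, 0],
    [0, 0, 0],
    [0, 0, 0],
    [0, 0, 0],
    [0, 0, 0],
    [0, 0, 0],
    [0, 0, 0],
    [0, 0, 0],
    [0, 0, 0],
  ],
  grip=[0, 0, 0, 0, 0, 0, 0, 0, 0, 0],
)

```text
t: 2.6
position: [0.5014, 0.1007, 0.3225]
ee_rot: [[-0.001, -1.0, -0.0], [-1.0, 0.001, 0.0], [-0.0, 0.0, -1.0]]
ft_force: [1.3, 0.1, -0.3]
finger_gap: 1.002
gripper_force: 0.0
```

>>> send_rows(
  slide=[
    [-0.113, 0.0525, 0],
    [-0.113, 0.0525, 0],
    [-0.113, 0.0525, 0],
    [-0.113, 0.0525, 0],
    [-0.113, 0.0525, 0],
    [-0.113, 0.0525, 0],
    [0, 0, 0],
  ],
  turn=[
    [0, 0, 0],
    [0, 0, 0],
    [0, 0, 0],
    [0, 0, 0],
    [0, 0, 0],
    [0, 0, 0],
    [0, 0, 0],
  ],
  grip=[0, 0, 0, 0, 0, 0, 0],
)

```text
t: 3.18
position: [0.4056, 0.3066, 0.3219]
ee_rot: [[0.003, -1.0, -0.001], [-1.0, -0.003, 0.0], [-0.0, 0.001, -1.0]]
ft_force: [0.5, -0.0, -0.7]
finger_gap: 1.002
gripper_force: 0.0
```

```bash
python3 -c "
from plant import *;s=read_state();print(s['joint_positions'],s['position'],s['ee_rot'],s['ft_force'])"
```

```text
[ 1.03346265e+00  3.28598206e-02 -1.97756462e-01 -7.92668546e-04
 -1.34036960e+00 -1.03040337e+00] [0.4055971  0.30658785 0.3218588 ] [[ 2.87807000e-03 -9.99995570e-01 -7.59953841e-04]
 [-9.99995831e-01 -2.87824722e-03  2.32215746e-04]
 [-2.34402052e-04  7.59282339e-04 -9.99999684e-01]] [ 0.47139133 -0.00433665 -0.72864951]
```

>>> send_rows(
  slide=[
    [0.006, 0, 0.12],
    [0.005, 0, 0.12],
    [0, 0, 0.12],
    [0, 0, 0.12],
    [0, 0, 0.12],
    [0, 0, 0.12],
    [0, 0, 0.057],
    [0, 0, 0.057],
    [0, 0, 0.057],
    [0, 0, 0.056],
  ],
  turn=[
    [0, 0, 0],
    [0, 0, 0],
    [0, 0, 0],
    [0, 0, 0],
    [0, 0, 0],
    [0, 0, 0],
    [0, 0, 0],
    [0, 0, 0],
    [0, 0, 0],
    [0, 0, 0],
  ],
  grip=[0, 0, 0, 0, 0, 0, 0, 0, 0, 0],
)

```text
t: 4.02
position: [0.4076, 0.2986, 0.0373]
ee_rot: [[-0.001, -1.0, -0.0], [-1.0, 0.001, -0.001], [0.001, 0.0, -1.0]]
ft_force: [-0.9, -0.6, 0.4]
finger_gap: 1.001
gripper_force: 0.0
```

>>> send_rows(
  slide=[
    [0, 0, 0],
    [0, 0, 0],
    [0, 0, 0],
    [0, 0, 0],
    [0, 0, 0],
    [0, 0, 0],
    [0, 0, 0],
    [0, 0, 0],
    [0, 0, 0],
    [0, 0, 0],
  ],
  turn=[
    [0, 0, 0],
    [0, 0, 0],
    [0, 0, 0],
    [0, 0, 0],
    [0, 0, 0],
    [0, 0, 0],
    [0, 0, 0],
    [0, 0, 0],
    [0, 0, 0],
    [0, 0, 0],
  ],
  grip=[0.3, 0.4, 0.5, 0.6, 0.7, 0.7, 0.75, 0.75, 0.75, 0.75],
  grip_force=40,
)

```text
t: 4.85
position: [0.4083, 0.2997, 0.0397]
ee_rot: [[-0.001, -1.0, 0.001], [-1.0, 0.001, 0.002], [-0.002, -0.001, -1.0]]
ft_force: [-1.0, -1.2, 6.0]
finger_gap: 0.329
gripper_force: 39.2
```

>>> send_rows(
  slide=[
    [0, 0, -0.05],
    [0, 0, -0.1],
    [0, 0, -0.1],
    [0, 0, -0.1],
    [0, 0, -0.05],
    [0, 0, 0],
  ],
  turn=[
    [0, 0, 0],
    [0, 0, 0],
    [0, 0, 0],
    [0, 0, 0],
    [0, 0, 0],
    [0, 0, 0],
  ],
  grip=[0.75, 0.75, 0.75, 0.75, 0.75, 0.75],
)

```text
t: 5.35
position: [0.4092, 0.3007, 0.1629]
ee_rot: [[-0.0, -1.0, 0.005], [-1.0, 0.0, 0.006], [-0.006, -0.005, -1.0]]
ft_force: [0.5, 0.5, -1.7]
finger_gap: 0.33
gripper_force: 39.8
```

>>> send_rows(
  slide=[
    [0.135, -0.0168, 0],
    [0.135, -0.0168, 0],
    [0.135, -0.0168, 0],
    [0.135, -0.0168, 0],
    [0.135, -0.0168, 0],
    [0.135, -0.0168, 0],
    [0.135, -0.0168, 0],
    [0.135, -0.0168, 0],
    [0.135, -0.0168, 0],
    [0, 0, 0],
  ],
  turn=[
    [0, 0, 0],
    [0, 0, 0],
    [0, 0, 0],
    [0, 0, 0],
    [0, 0, 0],
    [0, 0, 0],
    [0, 0, 0],
    [0, 0, 0],
    [0, 0, 0],
    [0, 0, 0],
  ],
  grip=[0.75, 0.75, 0.75, 0.75, 0.75, 0.75, 0.75, 0.75, 0.75, 0.75],
)

```text
t: 6.18
position: [0.4519, -0.0712, 0.1577]
ee_rot: [[-0.007, -1.0, -0.002], [-1.0, 0.007, -0.001], [0.001, 0.002, -1.0]]
ft_force: [1.5, 1.0, -0.5]
finger_gap: 0.333
gripper_force: 39.8
```

>>> send_rows(
  slide=[
    [0, 0, 0],
    [0, 0, 0],
  ],
  turn=[
    [0, 0, 0],
    [0, 0, 0],
  ],
  grip=[0.75, 0.75],
)

```text
t: 6.35
position: [0.4523, -0.0659, 0.1579]
ee_rot: [[-0.003, -1.0, -0.001], [-1.0, 0.003, 0.0], [-0.0, 0.001, -1.0]]
ft_force: [-0.6, 1.0, -2.1]
finger_gap: 0.329
gripper_force: 39.8
```

```bash
python3 - <<'E'
from h import *
s=read_state();print(s['t'],s['position'],s['finger_gap'],np.round(s['ee_rot'],4))
im,P=cloud('side')
h=cv2.cvtColor(im,cv2.COLOR_RGB2HSV).astype(int)
p0=s['position'];g=(np.linalg.norm(P[...,:2]-p0[:2],axis=-1)<.035)&(h[...,0]>12)&(h[...,0]<26)&(h[...,1]>130)&(P[...,2]>.08)
q=P[g];print(len(q),q.min(0),q.max(0),np.median(q,0))
from scipy.optimize import least_squares
for n,q in(('now',q),):
    f=least_squares(lambda a:np.hypot(q[:,0]-a[0],q[:,1]-a[1])-.015,p0[:2]);print(n,f.x)
S=np.load('side0.npz');i0,P0=S['im'],S['P'];h=cv2.cvtColor(i0,cv2.COLOR_RGB2HSV).astype(int)
g=(np.linalg.norm(P0[...,:2]-[.405,.303],axis=-1)<.03)&(h[...,0]>12)&(h[...,0]<26)&(h[...,1]>130)&(P0[...,2]>.01)&(P0[...,2]<.044)
q=P0[g];f=least_squares(lambda a:np.hypot(q[:,0]-a[0],q[:,1]-a[1])-.015,[.405,.303]);print('before',f.x)
c=im[150:300,240:400];cv2.imwrite('pics/n1.png',cv2.resize(c,None,fx=4,fy=4,interpolation=2)[:,:,::-1])
E
```

```text
6.35 [ 0.45230088 -0.0659347   0.15792357] 0.3292351320151502 [[-2.8e-03 -1.0e+00 -7.0e-04]
 [-1.0e+00  2.8e-03  2.0e-04]
 [-2.0e-04  7.0e-04 -1.0e+00]]
198 [ 0.43504668 -0.0728326   0.12155818] [ 0.46525295 -0.04403733  0.16988823] [ 0.44764444 -0.05111547  0.15231739]
now [ 0.45001458 -0.06185005]
before [0.40526801 0.30377376]
```

View pics/n1.png

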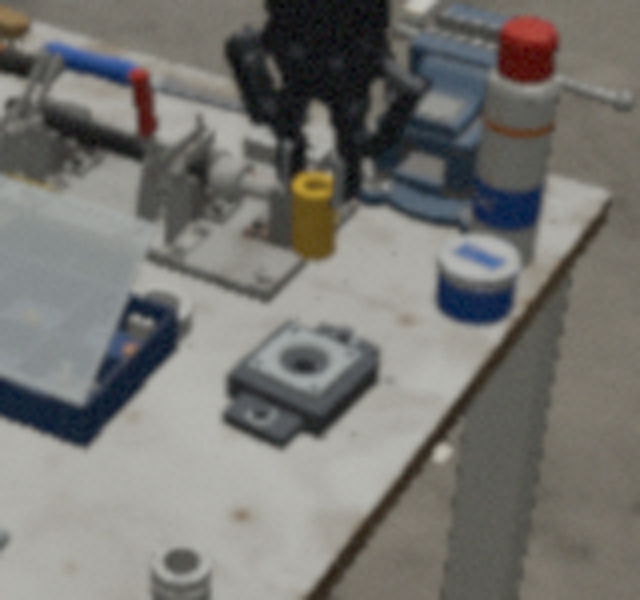

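The bush is held upright and the nest rim centre is at crop (303,361); the bush fit is about 1–2 mm short in y. I'll nudge it and descend.

>>> send_rows(
  slide=[
    [-0.005, 0, 0.05],
    [0, 0, 0.06],
    [0, 0, 0.06],
    [0, 0, 0.05],
    [0, 0, 0.03],
    [0, 0, 0.02],
    [0, 0, 0],
    [0, 0, 0],
  ],
  turn=[
    [0, 0, 0],
    [0, 0, 0],
    [0, 0, 0],
    [0, 0, 0],
    [0, 0, 0],
    [0, 0, 0],
    [0, 0, 0],
    [0, 0, 0],
  ],
  grip=[0.75, 0.75, 0.75, 0.75, 0.75, 0.75, 0.75, 0.75],
)

```text
t: 7.07
position: [0.4531, -0.0635, 0.0777]
ee_rot: [[0.0, -1.0, 0.0], [-1.0, -0.0, -0.0], [0.0, -0.0, -1.0]]
ft_force: [0.7, 0.7, -1.5]
finger_gap: 0.329
gripper_force: 39.8
```

```bash
python3 - <<'E'
from h import *
s=read_state();print(s['t'],s['position'],s['ft_force'])
im,P=cloud('side')
c=im[195:285,260:380];cv2.imwrite('pics/n2.png',cv2.resize(c,None,fx=5,fy=5,interpolation=2)[:,:,::-1])
E
```

```text
7.0667 [ 0.45312913 -0.06349326  0.0776925 ] [ 0.72243502  0.73464731 -1.52154408]
```

View pics/n2.png

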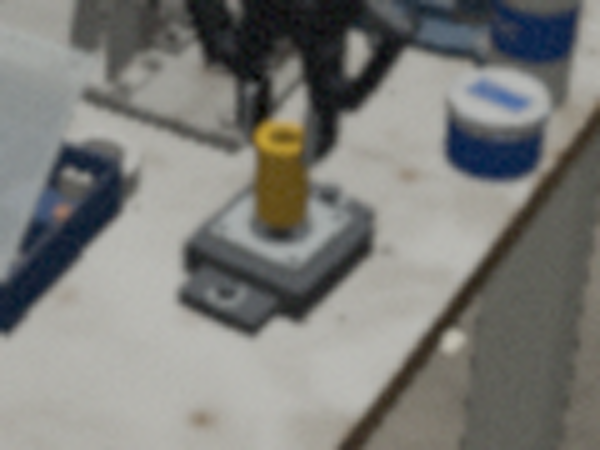

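It looks centred over the recess (bush bottom at crop (280,222)). Descending gently.

>>> send_rows(
  slide=[
    [0, 0, 0.012],
    [0, 0, 0.01],
    [0, 0, 0.008],
    [0, 0, 0.008],
    [0, 0, 0.006],
    [0, 0, 0.006],
    [0, 0, 0.004],
    [0, 0, 0.004],
    [0, 0, 0.003],
    [0, 0, 0],
  ],
  turn=[
    [0, 0, 0],
    [0, 0, 0],
    [0, 0, 0],
    [0, 0, 0],
    [0, 0, 0],
    [0, 0, 0],
    [0, 0, 0],
    [0, 0, 0],
    [0, 0, 0],
    [0, 0, 0],
  ],
  grip=[0.75, 0.75, 0.75, 0.75, 0.75, 0.75, 0.75, 0.75, 0.75, 0.75],
)

```text
t: 7.95
position: [0.4532, -0.0646, 0.0614]
ee_rot: [[0.0, -1.0, 0.001], [-1.0, -0.0, -0.001], [0.001, -0.001, -1.0]]
ft_force: [-11.0, 0.4, 32.3]
finger_gap: 0.333
gripper_force: 43.0
```

At TCP z 0.0614 the bush stands on the floor (it stood on the bench at 0.0397, plus 0.022). Relax and let go.

>>> send_rows(
  slide=[
    [0, 0, -0.004],
    [0, 0, -0.002],
    [0, 0, 0],
    [0, 0, 0],
    [0, 0, 0],
    [0, 0, 0],
    [0, 0, 0],
    [0, 0, -0.03],
    [0, 0, -0.06],
    [0, 0, -0.1],
  ],
  turn=[
    [0, 0, 0],
    [0, 0, 0],
    [0, 0, 0],
    [0, 0, 0],
    [0, 0, 0],
    [0, 0, 0],
    [0, 0, 0],
    [0, 0, 0],
    [0, 0, 0],
    [0, 0, 0],
  ],
  grip=[0.75, 0.65, 0.5, 0.3, 0.1, 0, 0, 0, 0, 0],
)

```text
t: 8.78
position: [0.451, -0.0644, 0.1169]
ee_rot: [[-0.001, -1.0, -0.005], [-1.0, 0.001, -0.001], [0.001, 0.005, -1.0]]
ft_force: [1.5, 0.7, -0.3]
finger_gap: 1.001
gripper_force: 0.0
```

>>> send_rows(
  slide=[
    [0, 0, -0.13],
    [0, 0, -0.13],
    [0, 0, -0.13],
    [0, 0, -0.13],
    [-0.1, -0.05, 0],
    [-0.1, -0.05, 0],
    [-0.1, -0.05, 0],
    [-0.1, -0.05, 0],
    [-0.1, -0.05, 0],
    [-0.1, -0.05, 0],
  ],
  turn=[
    [0, 0, 0],
    [0, 0, 0],
    [0, 0, 0],
    [0, 0, 0],
    [0, 0, -0.039],
    [0, 0, -0.039],
    [0, 0, -0.039],
    [0, 0, -0.039],
    [0, 0, -0.039],
    [0, 0, -0.039],
  ],
  grip=[0, 0, 0, 0, 0.3, 0.5, 0.7, 1, 1, 1],
)

```text
t: 9.62
position: [0.4839, 0.1318, 0.2744]
ee_rot: [[0.674, -0.739, 0.0], [-0.739, -0.674, -0.0], [0.0, -0.0, -1.0]]
ft_force: [0.1, -0.2, -0.2]
finger_gap: 0.142
gripper_force: 0.0
```

```bash
python3 - <<'E'
from h import *
from scipy.optimize import least_squares
s=read_state();print(s['t'],s['position'],np.round(s['ee_rot'],3),s['joint_positions'],s['finger_gap'])
for n in('side','top'):
    im,P=cloud(n)
    h=cv2.cvtColor(im,cv2.COLOR_RGB2HSV).astype(int)
    g=(np.linalg.norm(P[...,:2]-[.452,-.062],axis=-1)<.035)&(h[...,0]>12)&(h[...,0]<26)&(h[...,1]>130)
    q=P[g]
    if len(q)<5: continue
    m=g&(P[...,2]>.062);print(n,len(q),q.min(0),q.max(0),'top mean',P[m].mean(0))
    q=q[q[:,2]<.062];f=least_squares(lambda a:np.hypot(q[:,0]-a[0],q[:,1]-a[1])-.015,[.452,-.06]);print(f.x)
    if n=='side': c=im[195:285,260:380];cv2.imwrite('pics/n3.png',cv2.resize(c,None,fx=5,fy=5,interpolation=2)[:,:,::-1])
E
```

```text
9.6167 [0.48390179 0.13182593 0.27444745] [[ 0.674 -0.739  0.   ]
 [-0.739 -0.674 -0.   ]
 [ 0.    -0.    -1.   ]] [ 6.58521018e-01  4.29312044e-02 -2.94154143e-01  1.75874413e-04
 -1.23358424e+00  8.13426019e-02] 0.14193288866851422
side 156 [ 0.43450267 -0.07297684  0.02649909] [ 0.46052498 -0.04262952  0.07447224] top mean [ 0.44806935 -0.05538336  0.06818182]
[ 0.45078409 -0.06076024]
top 23 [ 0.43932604 -0.0725901   0.06581908] [ 0.46205768 -0.04761661  0.0751396 ] top mean [ 0.45283892 -0.05983428  0.07091086]
[ 0.452 -0.06 ]
```

View pics/n3.png

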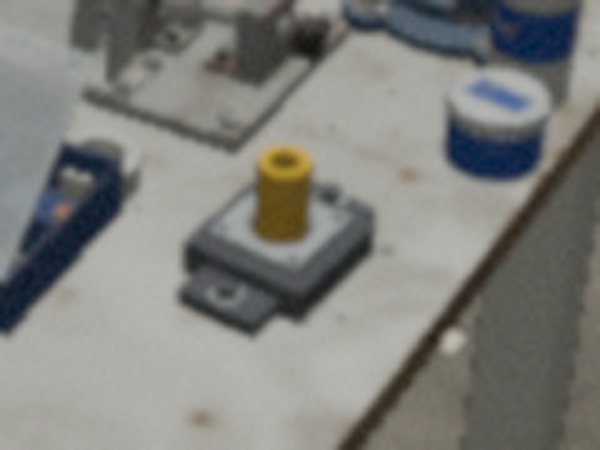

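The bush sits in the recess: its top is at about 72 mm. Next is the left keeper tab, with fingers shut and the closing line along y.

>>> send_rows(
  slide=[
    [0, 0, 0],
    [0, 0, 0],
    [0, 0, 0],
    [0, 0, 0],
    [0, 0, 0],
    [0, 0, 0],
    [0, 0, 0],
    [0, 0, 0],
  ],
  turn=[
    [0, 0, -0.0378],
    [0, 0, -0.0378],
    [0, 0, -0.0378],
    [0, 0, -0.0378],
    [0, 0, -0.0378],
    [0, 0, -0.0378],
    [0, 0, -0.0378],
    [0, 0, 0],
  ],
  grip=[1, 1, 1, 1, 1, 1, 1, 1],
)

```text
t: 10.38
position: [0.4837, 0.1298, 0.2745]
ee_rot: [[1.0, -0.001, 0.0], [-0.001, -1.0, 0.0], [0.0, -0.0, -1.0]]
ft_force: [0.7, 0.9, -0.5]
finger_gap: 0.001
gripper_force: 0.0
```

>>> send_rows(
  slide=[
    [0.082, -0.095, 0],
    [0.082, -0.095, 0],
    [0.082, -0.095, 0],
    [0.082, -0.095, 0],
    [0.082, -0.095, 0],
    [0.082, -0.095, 0],
    [0, 0, 0],
    [0, 0, 0],
  ],
  turn=[
    [0, 0, 0],
    [0, 0, 0],
    [0, 0, 0],
    [0, 0, 0],
    [0, 0, 0],
    [0, 0, 0],
    [0, 0, 0],
    [0, 0, 0],
  ],
  grip=[1, 1, 1, 1, 1, 1, 1, 1],
)

```text
t: 11.05
position: [0.633, 0.3014, 0.2717]
ee_rot: [[1.0, -0.009, -0.003], [-0.009, -1.0, -0.002], [-0.003, 0.002, -1.0]]
ft_force: [0.0, -0.6, 0.8]
finger_gap: -0.0
gripper_force: 0.0
```

>>> send_rows(
  slide=[
    [0, 0, 0.07],
    [0, 0, 0.08],
    [0, 0, 0.08],
    [0, 0, 0.07],
    [0, 0, 0.04],
    [0, 0, 0.01],
    [0, 0, 0],
  ],
  turn=[
    [0, 0, 0],
    [0, 0, 0],
    [0, 0, 0],
    [0, 0, 0],
    [0, 0, 0],
    [0, 0, 0],
    [0, 0, 0],
  ],
  grip=[1, 1, 1, 1, 1, 1, 1],
)

```text
t: 11.63
position: [0.6322, 0.2999, 0.169]
ee_rot: [[1.0, -0.007, -0.0], [-0.007, -1.0, -0.001], [-0.0, 0.001, -1.0]]
ft_force: [-0.4, 0.3, 1.1]
finger_gap: 0.004
gripper_force: 0.0
```

>>> send_rows(
  slide=[
    [0, 0, 0.014],
    [0, 0, 0.014],
    [0, 0, 0.014],
    [0, 0, 0.014],
    [0, 0, 0.014],
  ],
  turn=[
    [0, 0, 0],
    [0, 0, 0],
    [0, 0, 0],
    [0, 0, 0],
    [0, 0, 0],
  ],
  grip=[1, 1, 1, 1, 1],
)

```text
t: 12.05
position: [0.6324, 0.3006, 0.1479]
ee_rot: [[1.0, -0.005, 0.0], [-0.005, -1.0, 0.0], [0.0, -0.0, -1.0]]
ft_force: [-0.1, 0.8, -0.1]
finger_gap: -0.0
gripper_force: 0.0
```

>>> send_rows(
  slide=[
    [0, 0, 0.014],
    [0, 0, 0.014],
    [0, 0, 0.014],
    [0, 0, 0.014],
    [0, 0, 0.014],
    [0, 0, 0],
  ],
  turn=[
    [0, 0, 0],
    [0, 0, 0],
    [0, 0, 0],
    [0, 0, 0],
    [0, 0, 0],
    [0, 0, 0],
  ],
  grip=[1, 1, 1, 1, 1, 1],
)

```text
t: 12.55
position: [0.632, 0.3005, 0.1259]
ee_rot: [[1.0, -0.006, -0.001], [-0.006, -1.0, -0.0], [-0.001, 0.0, -1.0]]
ft_force: [1.5, -0.8, 1.1]
finger_gap: -0.001
gripper_force: 0.8
```

>>> send_rows(
  slide=[
    [0, 0, -0.06],
    [0, 0, -0.11],
    [0, 0, -0.13],
    [0, 0, -0.13],
    [0, 0, -0.1],
    [0, 0, 0],
  ],
  turn=[
    [0, 0, 0],
    [0, 0, 0],
    [0, 0, 0],
    [0, 0, 0],
    [0, 0, 0],
    [0, 0, 0],
  ],
  grip=[1, 1, 1, 1, 1, 1],
)

```text
t: 13.05
position: [0.6341, 0.3014, 0.2937]
ee_rot: [[1.0, -0.005, 0.008], [-0.005, -1.0, 0.005], [0.008, -0.005, -1.0]]
ft_force: [0.6, -0.0, 0.4]
finger_gap: 0.0
gripper_force: 0.0
```

```bash
python3 - <<'E'
from h import *
s=read_state();print(s['t'],s['position'],s['joint_positions'])
im,P=cloud('side');h=cv2.cvtColor(im,cv2.COLOR_RGB2HSV).astype(int)
m=(h[...,0]>18)&(h[...,0]<30)&(h[...,1]>170);m[:215]=0;m[340:]=0;m[:,:140]=0;m[:,345:]=0
N,L,st,c=cv2.connectedComponentsWithStats(m.astype(np.uint8))
for i in range(1,N):
    if st[i,4]>15: print(st[i].tolist(),np.nanmedian(P[L==i],0))
np.savez('side1.npz',im=im,P=P)
c=im[220:320,145:255];cv2.imwrite('pics/k1.png',cv2.resize(c,None,fx=6,fy=6,interpolation=2)[:,:,::-1])
E
```

```text
13.05 [0.63414022 0.30140378 0.29372758] [ 0.72134006  0.37034015  0.16585636  0.00178916 -1.35694867  0.84434069]
[312, 226, 9, 17, 116] [ 0.44623295 -0.04968494  0.05796375]
[192, 231, 17, 12, 104] [0.62585294 0.19221725 0.13356656]
[157, 255, 20, 16, 130] [0.62515406 0.30255054 0.13404432]
```

View pics/k1.png

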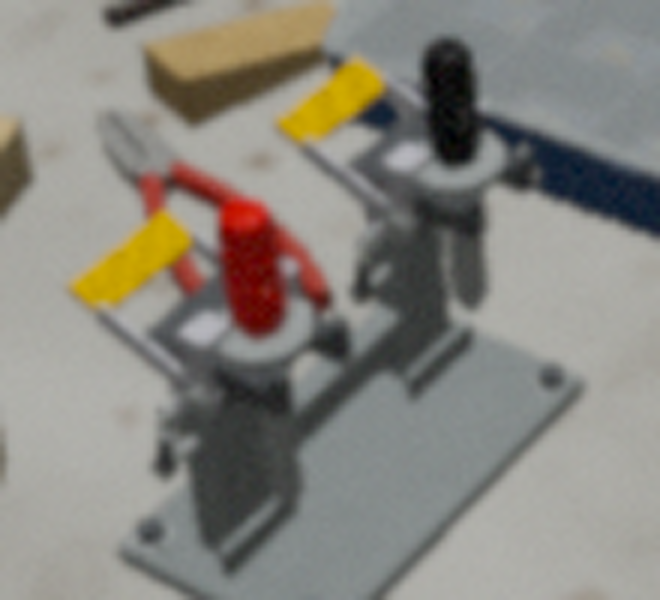

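The tab is still at z 0.134, so the keeper didn't snap open. I'll press again and watch the tab with the camera.

>>> send_rows(
  slide=[
    [0, 0, 0.1],
    [0, 0, 0.12],
    [0, 0, 0.12],
    [0, 0, 0.1],
    [0, 0, 0.06],
    [0, 0, 0.03],
    [0, 0, 0],
  ],
  turn=[
    [0, 0, 0],
    [0, 0, 0],
    [0, 0, 0],
    [0, 0, 0],
    [0, 0, 0],
    [0, 0, 0],
    [0, 0, 0],
  ],
  grip=[1, 1, 1, 1, 1, 1, 1],
)

```text
t: 13.68
position: [0.6305, 0.2995, 0.1235]
ee_rot: [[1.0, -0.006, -0.005], [-0.006, -1.0, -0.003], [-0.005, 0.003, -1.0]]
ft_force: [-0.6, -0.6, 1.1]
finger_gap: 0.003
gripper_force: 0.5
```

```bash
cat > tab.py <<'E'
from h import *
def tab():
    im,P=cloud('side');h=cv2.cvtColor(im,cv2.COLOR_RGB2HSV).astype(int)
    s=read_state();print(s['t'],s['position'],s['ft_force'],s['moment'])
    m=(h[...,0]>18)&(h[...,0]<30)&(h[...,1]>150);m[:215]=0;m[340:]=0;m[:,:130]=0;m[:,290:]=0
    N,L,st,c=cv2.connectedComponentsWithStats(m.astype(np.uint8))
    for i in range(1,N):
        if st[i,4]>8: print(st[i].tolist(),np.nanmedian(P[L==i],0),np.nanmin(P[L==i],0),np.nanmax(P[L==i],0))
    c=im[195:345,120:270];cv2.imwrite('pics/k%d.png'%round(s['t']*100),cv2.resize(c,None,fx=4,fy=4,interpolation=2)[:,:,::-1])
    return im,P
E
python3 -c "
from tab import *
im,P=tab()
s=read_state()['position']
V=im.max(-1);g=(abs(P[...,0]-s[0])<.05)&(abs(P[...,1]-s[1])<.06)&(V<60)&(P[...,2]>.09)
q=P[g];print('black near',len(q),np.percentile(q[:,2],[0,2,5,10]));b=q[q[:,2]<np.percentile(q[:,2],10)];print(b.min(0),b.max(0))"
```

```text
13.7333 [0.63131615 0.29998774 0.12557481] [-0.66488218 -1.04540207  1.29749447] [-0.17559652  0.32405739 -0.00052154]
[192, 231, 17, 12, 111] [0.62573714 0.19242303 0.1336947 ] [0.61743165 0.07585904 0.01645562] [0.73492485 0.21870567 0.13846139]
[157, 261, 20, 14, 84] [0.62662798 0.31106987 0.12094857] [0.61704142 0.28085079 0.11690746] [0.63817225 0.32688106 0.13301196]
black near 3510 [0.12941948 0.16559955 0.17696155 0.1927046 ]
[0.61186848 0.2538786  0.12941948] [0.64012798 0.34590067 0.19267008]
```

The tab is only about 13 mm down at this depth, so it needs to go further.

>>> send_rows(
  slide=[
    [0, 0, 0.01],
    [0, 0, 0.01],
    [0, 0, 0.01],
    [0, 0, 0.01],
    [0, 0, 0.01],
    [0, 0, 0],
    [0, 0, 0],
  ],
  turn=[
    [0, 0, 0],
    [0, 0, 0],
    [0, 0, 0],
    [0, 0, 0],
    [0, 0, 0],
    [0, 0, 0],
    [0, 0, 0],
  ],
  grip=[1, 1, 1, 1, 1, 1, 1],
)

```text
t: 14.32
position: [0.6321, 0.3004, 0.1116]
ee_rot: [[1.0, -0.005, -0.001], [-0.005, -1.0, -0.0], [-0.001, 0.0, -1.0]]
ft_force: [0.3, 0.1, 0.2]
finger_gap: -0.001
gripper_force: 0.0
```

```bash
python3 -c "
from tab import *
tab()"
```

```text
14.3667 [0.632272   0.30050796 0.11176765] [0.01876678 0.35847493 0.08885621] [ 0.00290598 -0.0021469   0.05787609]
[192, 230, 17, 13, 111] [0.62626607 0.1915363  0.13340409] [0.61859052 0.07609863 0.01147953] [0.73489746 0.21762328 0.13764303]
[165, 278, 5, 4, 16] [0.62503276 0.31089299 0.0921667 ] [0.6180722  0.30379693 0.08777645] [0.63287596 0.31874289 0.09470933]
```

The keeper snapped open: the tab is at z 0.092, 42 mm down. Retract and look at the noses.

>>> send_rows(
  slide=[
    [0, 0, -0.06],
    [0, 0, -0.11],
    [0, 0, -0.13],
    [0, 0, -0.13],
    [0, 0, -0.1],
    [0, 0, -0.03],
    [0, 0, 0],
  ],
  turn=[
    [0, 0, 0],
    [0, 0, 0],
    [0, 0, 0],
    [0, 0, 0],
    [0, 0, 0],
    [0, 0, 0],
    [0, 0, 0],
  ],
  grip=[1, 0.9, 0.8, 0.6, 0.5, 0.4, 0.4],
)

```text
t: 14.95
position: [0.6336, 0.3012, 0.2844]
ee_rot: [[1.0, -0.005, 0.006], [-0.005, -1.0, 0.004], [0.006, -0.004, -1.0]]
ft_force: [0.1, 0.3, 0.1]
finger_gap: 0.599
gripper_force: 0.0
```

```bash
python3 - <<'E'
from tab import *
from scipy.optimize import least_squares
im,P=tab()
S=np.load('side0.npz')['P']
q=P[240:300,150:215].reshape(-1,3);q=q[(q[:,2]>.132)&(q[:,2]<.2)&(abs(q[:,1]-.303)<.04)&(abs(q[:,0]-.575)<.04)]
rgb=None
for z in np.arange(.132,.19,.006):
    k=q[(q[:,2]>=z)&(q[:,2]<z+.006)]
    if len(k):print('%.3f'%z,len(k),np.round(k.min(0)[:2],3),np.round(k.max(0)[:2],3))
c=im[225:320,145:255];cv2.imwrite('pics/k2.png',cv2.resize(c,None,fx=6,fy=6,interpolation=2)[:,:,::-1])
E
```

```text
15.0 [0.63270568 0.30091104 0.28162529] [-0.21826234  0.81316047 -1.28282253] [ 0.02172323  0.03638297 -0.00696162]
[192, 230, 17, 13, 112] [0.6264734  0.19301243 0.13349871] [0.61712986 0.07540445 0.01716742] [0.73711398 0.21836129 0.13826542]
[164, 278, 6, 4, 17] [0.62466352 0.3124559  0.09241489] [0.61750641 0.30577606 0.08806999] [0.63261674 0.31878419 0.09510241]
0.132 37 [0.541 0.289] [0.594 0.327]
0.138 21 [0.555 0.299] [0.572 0.313]
0.144 23 [0.556 0.297] [0.57  0.316]
0.150 23 [0.556 0.296] [0.572 0.314]
0.156 21 [0.556 0.299] [0.571 0.313]
0.162 21 [0.556 0.297] [0.571 0.313]
0.168 29 [0.555 0.295] [0.572 0.313]
0.174 27 [0.556 0.297] [0.572 0.314]
0.180 44 [0.555 0.294] [0.573 0.311]
```

View pics/k2.png

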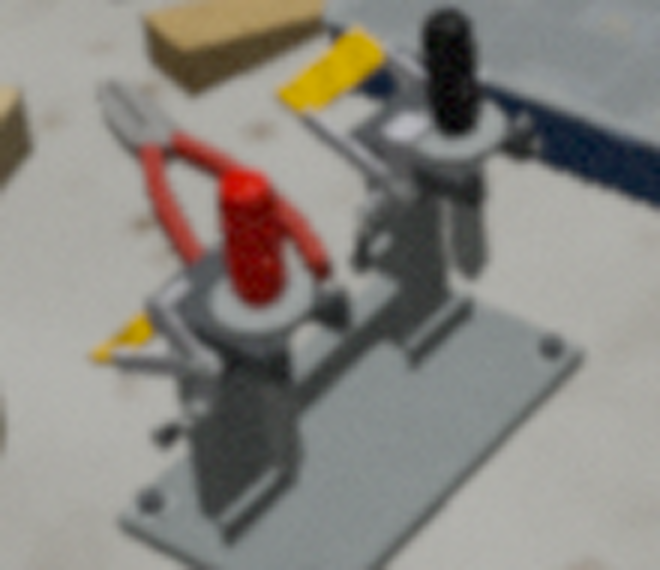

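The left keeper is open, its nose folded back at crop (175,305) and low. The red handle is free, the black keeper is still shut. Grip the handle along y.

>>> send_rows(
  slide=[
    [-0.07, -0.003, 0],
    [-0.08, 0, 0],
    [-0.07, 0, 0],
    [0, 0, 0.05],
    [0, 0, 0.09],
    [0, 0, 0.09],
    [0, 0, 0.08],
    [0, 0, 0.05],
    [0, 0, 0.02],
    [0, 0, 0],
  ],
  turn=[
    [0, 0, 0],
    [0, 0, 0],
    [0, 0, 0],
    [0, 0, 0],
    [0, 0, 0],
    [0, 0, 0],
    [0, 0, 0],
    [0, 0, 0],
    [0, 0, 0],
    [0, 0, 0],
  ],
  grip=[0.4, 0.4, 0.4, 0.4, 0.4, 0.4, 0.4, 0.4, 0.4, 0.4],
)

```text
t: 15.83
position: [0.5651, 0.3008, 0.163]
ee_rot: [[1.0, -0.006, -0.004], [-0.006, -1.0, -0.003], [-0.004, 0.003, -1.0]]
ft_force: [0.2, -0.9, 0.1]
finger_gap: 0.596
gripper_force: 0.0
```

>>> send_rows(
  slide=[
    [0, 0, 0],
    [0, 0, 0],
    [0, 0, 0],
    [0, 0, 0],
    [0, 0, 0],
    [0, 0, 0],
    [0, 0, 0],
    [0, 0, 0],
  ],
  turn=[
    [0, 0, 0],
    [0, 0, 0],
    [0, 0, 0],
    [0, 0, 0],
    [0, 0, 0],
    [0, 0, 0],
    [0, 0, 0],
    [0, 0, 0],
  ],
  grip=[0.5, 0.6, 0.7, 0.8, 0.85, 0.9, 0.9, 0.9],
  grip_force=70,
)

```text
t: 16.5
position: [0.567, 0.3024, 0.1673]
ee_rot: [[1.0, -0.005, 0.002], [-0.005, -1.0, 0.001], [0.002, -0.001, -1.0]]
ft_force: [-2.2, 1.2, 6.1]
finger_gap: 0.217
gripper_force: 68.3
```

>>> send_rows(
  slide=[
    [0, 0, -0.015],
    [0, 0, -0.03],
    [0, 0, -0.05],
    [0, 0, -0.08],
    [0, 0, -0.09],
    [0, 0, -0.08],
    [0, 0, -0.05],
    [0, 0, -0.02],
    [0, 0, 0],
  ],
  turn=[
    [0, 0, 0],
    [0, 0, 0],
    [0, 0, 0],
    [0, 0, 0],
    [0, 0, 0],
    [0, 0, 0],
    [0, 0, 0],
    [0, 0, 0],
    [0, 0, 0],
  ],
  grip=[0.9, 0.9, 0.9, 0.9, 0.9, 0.9, 0.9, 0.9, 0.9],
)

```text
t: 17.25
position: [0.5667, 0.302, 0.2921]
ee_rot: [[1.0, -0.005, 0.002], [-0.005, -1.0, 0.002], [0.002, -0.002, -1.0]]
ft_force: [-0.7, -0.3, -1.9]
finger_gap: 0.215
gripper_force: 68.5
```

```bash
cat > pin.py <<'E'
from h import *
from scipy.optimize import least_squares
def fit(q,r,g):
    f=least_squares(lambda a:np.hypot(q[:,0]-a[0],q[:,1]-a[1])-r,g,loss='soft_l1',f_scale=.002);return np.round(f.x,4)
def pin():
    s=read_state();p=s['position'];print(s['t'],p,np.round(s['ee_rot'][:,2],4),s['ft_force'],s['finger_gap'])
    im,P=cloud('side');h=cv2.cvtColor(im,cv2.COLOR_RGB2HSV).astype(int)
    a=np.linalg.norm(P[...,:2]-p[:2],axis=-1)<.03
    for lo,hi,r in((-.118,-.105,.006),(-.105,-.09,.006),(-.09,-.075,.006),(-.075,-.06,.006)):
        m=a&(P[...,2]>p[2]+lo)&(P[...,2]<p[2]+hi)&(h[...,1]<120);q=P[m]
        if len(q)>5: print('shank',lo,len(q),fit(q,r,p[:2]),'dTCP',fit(q,r,p[:2])-p[:2])
    m=a&((h[...,0]<6)|(h[...,0]>174))&(h[...,1]>150)&(P[...,2]>p[2]-.04);q=P[m]
    if len(q)>5:print('handle',len(q),fit(q,.0105,p[:2]),q[:,2].min(),q[:,2].max())
    m=(h[...,0]>12)&(h[...,0]<26)&(h[...,1]>130)&(np.linalg.norm(P[...,:2]-[.452,-.062],axis=-1)<.035)&(P[...,2]>.03);q=P[m&(P[...,2]<.066)]
    if len(q)>5:print('bush wall',len(q),fit(q,.015,[.452,-.062]))
    q=P[a&(P[...,2]<p[2]-.05)&(P[...,2]>p[2]-.16)];
    if len(q):print('lowest',np.percentile(q[:,2],[0,2,5])-p[2])
    return im,P
E
python3 -c "
from pin import *
pin()"
```

```text
17.25 [0.56666005 0.30197945 0.29211976] [ 0.0018  0.0017 -1.    ] [-0.65981996 -0.25915833 -1.86300093] 0.21460120777498665
shank -0.118 28 [0.5669 0.3017] dTCP [ 0.00023995 -0.00027945]
shank -0.105 34 [0.5664 0.302 ] dTCP [-2.60049644e-04  2.05473864e-05]
shank -0.09 38 [0.5666 0.3016] dTCP [-6.00496435e-05 -3.79452614e-04]
shank -0.075 33 [0.5666 0.3021] dTCP [-6.00496435e-05  1.20547386e-04]
handle 176 [0.5672 0.3019] 0.26061019626159604 0.3328498754362919
bush wall 105 [ 0.4502 -0.0614]
lowest [-0.15992835 -0.15906005 -0.15742314]
```

The pin is vertical and within 0.3 mm of the TCP axis. Carry it over the bush.

>>> send_rows(
  slide=[
    [-0.09, 0, 0],
    [-0.1, 0, 0],
    [-0.1, 0, 0],
    [-0.09, 0, 0],
    [0, 0.121, 0],
    [0, 0.121, 0],
    [0, 0.121, 0],
    [0, 0.121, 0],
    [0, 0.121, 0],
    [0, 0.121, 0],
  ],
  turn=[
    [0, 0, 0],
    [0, 0, 0],
    [0, 0, 0],
    [0, 0, 0],
    [0, 0, 0],
    [0, 0, 0],
    [0, 0, 0],
    [0, 0, 0],
    [0, 0, 0],
    [0, 0, 0],
  ],
  grip=[0.9, 0.9, 0.9, 0.9, 0.9, 0.9, 0.9, 0.9, 0.9, 0.9],
)

```text
t: 18.13
position: [0.4499, 0.0827, 0.2889]
ee_rot: [[1.0, -0.005, -0.002], [-0.005, -1.0, -0.001], [-0.002, 0.001, -1.0]]
ft_force: [0.9, -0.3, -1.8]
finger_gap: 0.216
gripper_force: 68.8
```

>>> send_rows(
  slide=[
    [0, 0.121, 0],
    [0, 0.121, 0],
    [0, 0.121, 0],
    [0, 0.12, 0],
    [0, 0, 0.05],
    [0, 0, 0.08],
    [0, 0, 0.05],
    [0, 0, 0],
    [0, 0, 0],
    [0, 0, 0],
  ],
  turn=[
    [0, 0, 0],
    [0, 0, 0],
    [0, 0, 0],
    [0, 0, 0],
    [0, 0, 0],
    [0, 0, 0],
    [0, 0, 0],
    [0, 0, 0],
    [0, 0, 0],
    [0, 0, 0],
  ],
  grip=[0.9, 0.9, 0.9, 0.9, 0.9, 0.9, 0.9, 0.9, 0.9, 0.9],
)

```text
t: 18.97
position: [0.4507, -0.0602, 0.2368]
ee_rot: [[1.0, -0.005, -0.0], [-0.005, -1.0, -0.0], [-0.0, 0.0, -1.0]]
ft_force: [0.5, -0.2, -1.4]
finger_gap: 0.219
gripper_force: 69.0
```

```bash
python3 -c "
from pin import *
im,P=pin()
c=im[140:280,250:380];cv2.imwrite('pics/p1.png',cv2.resize(c,None,fx=4,fy=4,interpolation=2)[:,:,::-1])"
```

```text
18.9667 [ 0.45069199 -0.06024136  0.23676517] [-1.e-04 -4.e-04 -1.e+00] [ 0.4624191  -0.15121675 -1.41098265] 0.2188945919933656
shank -0.118 19 [ 0.4502 -0.0606] dTCP [-0.00049199 -0.00035864]
shank -0.105 24 [ 0.4504 -0.0609] dTCP [-0.00029199 -0.00065864]
shank -0.09 26 [ 0.4504 -0.061 ] dTCP [-0.00029199 -0.00075864]
shank -0.075 18 [ 0.4491 -0.0607] dTCP [-0.00159199 -0.00045864]
handle 69 [ 0.4509 -0.0606] 0.2044065715602239 0.25234214745078876
bush wall 105 [ 0.4503 -0.0611]
lowest [-0.12283249 -0.12052022 -0.11686541]
```

The shank (0.4503, −0.0608) and bush (0.4503, −0.0611) line up. Insert in steps.

>>> send_rows(
  slide=[
    [0, 0.001, 0.03],
    [0, 0, 0.04],
    [0, 0, 0.03],
    [0, 0, 0.015],
    [0, 0, 0.015],
    [0, 0, 0.015],
    [0, 0, 0.015],
    [0, 0, 0],
  ],
  turn=[
    [0, 0, 0],
    [0, 0, 0],
    [0, 0, 0],
    [0, 0, 0],
    [0, 0, 0],
    [0, 0, 0],
    [0, 0, 0],
    [0, 0, 0],
  ],
  grip=[0.9, 0.9, 0.9, 0.9, 0.9, 0.9, 0.9, 0.9],
)

```text
t: 19.68
position: [0.4501, -0.0606, 0.1876]
ee_rot: [[1.0, -0.005, -0.001], [-0.005, -1.0, -0.0], [-0.001, 0.0, -1.0]]
ft_force: [0.1, 0.7, -2.1]
finger_gap: 0.215
gripper_force: 69.0
```

>>> send_rows(
  slide=[
    [0, 0, 0.02],
    [0, 0, 0.02],
    [0, 0, 0.02],
    [0, 0, 0.02],
    [0, 0, 0.02],
    [0, 0, 0.015],
    [0, 0, 0.015],
    [0, 0, 0],
  ],
  turn=[
    [0, 0, 0],
    [0, 0, 0],
    [0, 0, 0],
    [0, 0, 0],
    [0, 0, 0],
    [0, 0, 0],
    [0, 0, 0],
    [0, 0, 0],
  ],
  grip=[0.9, 0.9, 0.9, 0.9, 0.9, 0.9, 0.9, 0.9],
)

```text
t: 20.35
position: [0.4499, -0.0607, 0.1484]
ee_rot: [[1.0, -0.005, -0.002], [-0.005, -1.0, -0.0], [-0.002, 0.0, -1.0]]
ft_force: [0.5, -1.0, -2.6]
finger_gap: 0.212
gripper_force: 69.0
```

```bash
python3 -c "
from pin import *
im,P=pin()"
```

```text
20.35 [ 0.44990222 -0.06069338  0.14836814] [-1.5e-03 -3.0e-04 -1.0e+00] [ 0.47813685 -0.97560354 -2.61734422] 0.2117201002630655
shank -0.105 10 [ 0.4536 -0.0535] dTCP [0.00369778 0.00719338]
shank -0.09 18 [ 0.4455 -0.0612] dTCP [-0.00440222 -0.00050662]
shank -0.075 20 [ 0.449  -0.0603] dTCP [-0.00090222  0.00039338]
handle 58 [ 0.4492 -0.061 ] 0.1192908735319943 0.25855482191491375
bush wall 91 [ 0.4501 -0.0617]
lowest [-0.12936975 -0.12801586 -0.1270837 ]
```

>>> send_rows(
  slide=[
    [0, 0, 0.01],
    [0, 0, 0.01],
    [0, 0, 0.01],
    [0, 0, 0.01],
    [0, 0, 0.007],
    [0, 0, 0.005],
    [0, 0, 0],
  ],
  turn=[
    [0, 0, 0],
    [0, 0, 0],
    [0, 0, 0],
    [0, 0, 0],
    [0, 0, 0],
    [0, 0, 0],
    [0, 0, 0],
  ],
  grip=[0.9, 0.9, 0.9, 0.9, 0.9, 0.9, 0.9],
)

```text
t: 20.98
position: [0.4503, -0.0608, 0.1335]
ee_rot: [[1.0, -0.005, -0.0], [-0.005, -1.0, -0.0], [-0.0, 0.0, -1.0]]
ft_force: [1.0, -3.2, -3.3]
finger_gap: 0.217
gripper_force: 68.9
```

>>> send_rows(
  slide=[
    [0, 0, 0.005],
    [0, 0, 0.005],
    [0, 0, 0.004],
    [0, 0, 0.003],
    [0, 0, 0],
  ],
  turn=[
    [0, 0, 0],
    [0, 0, 0],
    [0, 0, 0],
    [0, 0, 0],
    [0, 0, 0],
  ],
  grip=[0.9, 0.9, 0.9, 0.9, 0.9],
)

```text
t: 21.4
position: [0.4505, -0.0607, 0.1286]
ee_rot: [[1.0, -0.005, -0.0], [-0.005, -1.0, -0.0], [-0.0, 0.0, -1.0]]
ft_force: [0.4, -3.2, -0.3]
finger_gap: 0.213
gripper_force: 69.1
```

Near home. I'll press until there's firm resistance.

>>> send_rows(
  slide=[
    [0, 0, 0.004],
    [0, 0, 0.004],
    [0, 0, 0.003],
    [0, 0, 0],
  ],
  turn=[
    [0, 0, 0],
    [0, 0, 0],
    [0, 0, 0],
    [0, 0, 0],
  ],
  grip=[0.9, 0.9, 0.9, 0.9],
)

```text
t: 21.73
position: [0.4524, -0.0607, 0.1275]
ee_rot: [[1.0, -0.004, 0.004], [-0.004, -1.0, -0.001], [0.004, 0.001, -1.0]]
ft_force: [-2.2, -3.5, 17.9]
finger_gap: 0.214
gripper_force: 71.2
```

>>> send_rows(
  slide=[
    [0, 0, 0],
    [0, 0, -0.003],
    [0, 0, -0.003],
    [0, 0, 0],
    [0, 0, 0],
    [0, 0, 0],
    [0, 0, -0.05],
    [0, 0, -0.1],
    [0, 0, -0.12],
    [0, 0, -0.12],
  ],
  turn=[
    [0, 0, 0],
    [0, 0, 0],
    [0, 0, 0],
    [0, 0, 0],
    [0, 0, 0],
    [0, 0, 0],
    [0, 0, 0],
    [0, 0, 0],
    [0, 0, 0],
    [0, 0, 0],
  ],
  grip=[0.85, 0.7, 0.5, 0.3, 0.2, 0.2, 0.2, 0.2, 0.2, 0.2],
)

```text
t: 22.57
position: [0.4497, -0.0607, 0.245]
ee_rot: [[1.0, -0.005, -0.002], [-0.005, -1.0, -0.0], [-0.002, 0.0, -1.0]]
ft_force: [1.1, -0.5, -0.5]
finger_gap: 0.799
gripper_force: 0.0
```

>>> send_rows(
  slide=[
    [0, -0.1, -0.1],
    [0, -0.12, -0.05],
    [0, -0.12, 0],
    [0, -0.12, 0],
    [0, -0.1, 0],
    [0, 0, 0],
  ],
  turn=[
    [0, 0, 0],
    [0, 0, 0],
    [0, 0, 0],
    [0, 0, 0],
    [0, 0, 0],
    [0, 0, 0],
  ],
  grip=[0.2, 0.2, 0.2, 0.2, 0.2, 0.2],
)

```text
t: 23.07
position: [0.4514, 0.1109, 0.2884]
ee_rot: [[1.0, -0.002, -0.0], [-0.002, -1.0, 0.001], [-0.0, -0.001, -1.0]]
ft_force: [0.4, -0.8, 0.1]
finger_gap: 0.8
gripper_force: 0.0
```

```bash
python3 - <<'E'
from pin import *
print(read_state()['t'],read_state()['position'])
for n in('side','top'):
    im,P=cloud(n);h=cv2.cvtColor(im,cv2.COLOR_RGB2HSV).astype(int)
    a=np.linalg.norm(P[...,:2]-[.451,-.061],axis=-1)<.03
    q=P[a&((h[...,0]<6)|(h[...,0]>174))&(h[...,1]>150)]
    if len(q)>5:
        print(n,'handle',len(q),'z',q[:,2].min(),q[:,2].max())
        for lo,hi in((.1,.122),(.122,.142)):
            k=q[(q[:,2]>lo)&(q[:,2]<hi)]
            if len(k)>5:print(lo,fit(k,.0105,[.451,-.061]))
    b=P[a&(h[...,0]>12)&(h[...,0]<26)&(h[...,1]>130)];
    if len(b)>5:print('brass z',b[:,2].min(),b[:,2].max(),fit(b,.015,[.45,-.061]))
    g=P[a&(h[...,1]<60)&(P[...,2]>.075)&(P[...,2]<.105)];print('collar z',np.nanmedian(g[:,2]),np.nanmax(g[:,2]),len(g))
    if n=='side':
        c=im[180:330,140:365];cv2.imwrite('pics/f1.png',cv2.resize(c,None,fx=3.5,fy=3.5,interpolation=2)[:,:,::-1])
E
```

```text
23.0667 [0.45138671 0.11085649 0.28837   ]
side handle 109 z 0.09586576340918007 0.14555337900566268
0.1 [ 0.4496 -0.0613]
0.122 [ 0.4495 -0.0614]
brass z 0.026026774009533238 0.07473821335908037 [ 0.4502 -0.0618]
collar z 0.09056066243513627 0.10312554375014338 81
top handle 29 z 0.13813047194718076 0.14866556374730822
0.122 [ 0.4571 -0.059 ]
collar z 0.09043931969220265 0.0971649799202905 75
```

View pics/f1.png

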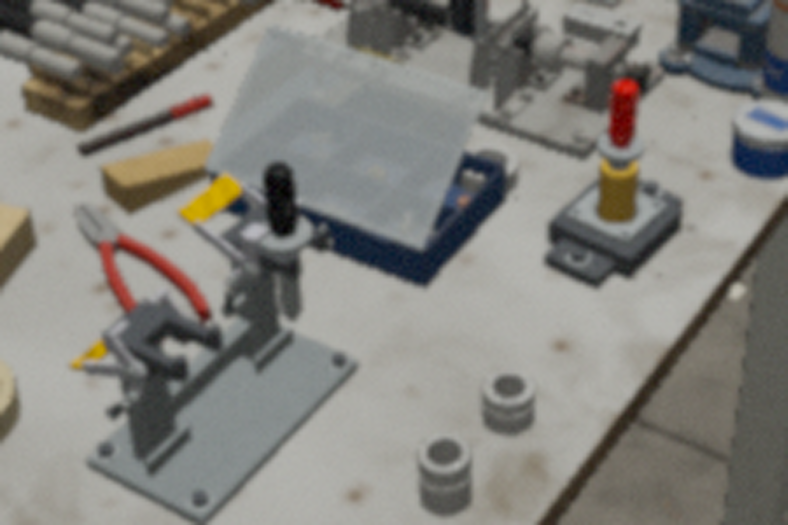

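The red pin stands upright in the bush at crop (622,115). Its handle top is at 0.1456 m against 0.146 expected, and its collar is at the right height. The black pin still hangs behind its shut keeper at (280,200), everything else is in place, and the gripper is clear.

```bash
python3 -c "
from plant import *
print(close_job())"
```

```text
the job is handed in; nothing more can be done
None
```

I handed the job in at about 23 s. The brass bush stands in the nest, and the red pin is pressed home in it with its handle top within 0.5 mm of the expected height. The black pin still hangs behind its shut keeper, and the gripper is open and clear of everything. The red pin's keeper took a second, deeper press to open.

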